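# Clamp a test blade in a high-current terminal with its ratchet knob

### The arm

A 6-joint arm with a two-finger parallel gripper is mounted at the origin on the work surface. World frame = base frame: x ahead of the robot, y to its left, z up, the work surface at z = 0. Lengths are in m, angles in rad, forces in N, time in s.
With the tool pointing down it reaches from about 0.275 to 0.825 m from the base axis. Payload 5.2 kg.
Tool frame: the origin (TCP) lies between the finger pads; the fingertips stand 25 mm ahead of it and the grasp point (between the pads) lies 6 mm ahead of it (tip_extent is the distance from the TCP to the fingertips, in m); z points along the fingers, y is the line along which they close (so a half turn about z gives the same grasp; the last joint's range is limited). The gripper opens to 93 mm and grips with 3 to 60 N. Pads are 15 mm wide; open, the fingers measure 128 mm over their backs; the gripper's body (75 mm by 188 mm) begins 65 mm behind the grasp point.
Start: joints at [1.088, 0.259, 1.535, -0, 1.348, -0.203], TCP at [0.152, 0.529, 0.244] pointing down, gripper open.
Joint ranges: [-3.14, 3.14], [-0.91, 2.08], [0.19, 2.58], [-1.22, 4.36], [0.22, 2.71], [-3.12, 3.12]. Speed limits (rad/s): [2.57, 2.57, 3.14, 3.14, 3.14, 3.14].

### API

Orientations are given as a unit quaternion [w, x, y, z].
In Python, from workcell import get_obs, snapshot, hand_in, tip_extent gives the robot as it stands.
- The arm moves only by the tool send_rows, never from a script. Its argument "plan" is a list of rows, each a list of 7 numbers: the turn, a rotation vector about the tool's x, y, z in units of 6 degrees (1.0 is 6 degrees), then the shift along the tool's x, y, z in cm, then the closure, from -1 (fully open) to 1 (shut). A call has 1 to 20 rows; each row is the pose to reach, as a shift and turn from the pose commanded when the call began, along the tool's axes at that moment; what a row does not reach only later rows make up. A row lasts 1/10 s, in which the tool goes at most 50 mm and 8.59 degrees, less where a joint would pass 70% of its speed; a pose out of reach is approached as far as the arm can. A call with a gripper value outside its range is refused whole. The fingers move at their own pace and stop on an object; "force" is the grip in N (left out, the last holds). Time passes only in rows, so rows that repeat a pose let the fingers close. It gives the time, the measured TCP pose, the force, the opening and the grip force at its end, in the units of the state.
- get_obs(): the state, without advancing time (a new reading comes with each control period).
- snapshot(name): name is "side" or "top" or "wrist"; returns a dict with "img" (420x560x3 uint8, blue, green, red), "z_map" (420x560 float32, m along the optical axis (not along the pixel's ray), 0 where there is no reading), "mtx" (3x3 intrinsics, pixels), "dist" ([k1, k2, p1, p2, k3] as OpenCV has them; the pictures are not rectified), "R" (3x3) and "t" (3): a world point X has camera coordinates R X + t; the wrist camera has in their place "hand_eye" (4x4, takes a point from camera to tool coordinates, whose origin is the TCP and whose axes are the flange's). Camera axes: x right, y down, z forward; pixel columns grow to the right and rows downward; lengths in m; the calibration is good to about 2 mm. A picture is of the moment at which its call begins: read the wrist's pose just before it.
- hand_in(): hands the job in; it is judged then, once.
The state is a dict: "clock": time; "joint_positions": joint angles; "qd": joint speeds; "joint_torque": joint torques, N m; "tcp_pos": TCP position; "ee_rot": TCP orientation; "ft_force": force on the tool from outside, world axes, zero at the start; "ft_torque": the same for the moment, N m; "width": opening from 0.0 (shut) to 1.0 (fully open); "grip_force": force on a finger pad.
Only numpy, scipy, OpenCV 4.12 (cv2) and the standard library are available. Lean on these libraries where they do the work, as an engineer would, in place of code of your own. Each camera call takes 0.05 s, during which the arm holds its last target. There are 200 camera calls.

### The job

Slide the copper test blade along its channel by its red handle, gently, fully home against the red stop of the terminal. Then tighten the orange ratchet knob clockwise until it slips at its set torque, and stop after it has clicked two or three times, so that the blade stays clamped home. Leave the multimeter, the tape and the battery pack where they are.

Things in the scene. Friction and masses are not known exactly. Their poses are not given: they have to be found in the camera images.
- station: Terminal station, fixed; black base 225 x 80 x 20 mm. Origin: under the knob's axis, at bench height; base from x -180 to +45 mm; x along the blade channel to the stop, z up. Channel floor 20 mm up, 27 mm wide between white walls 6 mm thick, tops at 28 mm. Aluminium bridge over it at the origin (74 mm across, 34 mm along, top at 78 mm), with collar and knob on top
- stop: Red end stop across the channel, 27 mm wide, 16 mm high; origin at the foot of the face that the blade's tip meets, 20 mm beyond the knob's axis. It must not be pushed by the blade with more than 25 N
- stop_face (a point): Where the tip of the blade must come to: on the stop's face, mid channel, 23 mm above the bench; x axis along the channel, into the stop
- blade: Loose copper blade lying in the channel, 0.2 to 0.33 kg, bar 165 x 24 x 6 mm; origin: underside at the tip, mid width; x points to the tip. On its rear stands a red handle 50 mm long (x), 22 mm wide (y), centred 130 mm behind the tip, top 47 mm above the blade's underside. Starts 20 to 50 mm short of the stop, slides easily, 1.5 mm play each side, passes under bridge and plunger
- blade_tip (a point): Middle of the blade's front end face, 3 mm above its underside
- blade_handle (a point): Centre of the red handle, to grip across its 22 mm width: 130 mm behind the tip, 31 mm above the blade's underside; same axes as the blade
- plunger: Brass clamping foot under the bridge, 18 mm across; origin at the centre of its underside. It goes straight down 3 mm for each radian that the collar turns clockwise, and starts 2.7 to 9 mm above the blade's top face
- knob_grip (a point): Middle of the orange ratchet knob, on its vertical axis, at the height to grip, 113 mm above the bench: knob 34 mm across, from 92 to 127 mm. It stays at that height as it turns. White mark on its top, towards its own -x. Below it the dark collar, 50 mm across, with a white mark on its rim, 79 to 88 mm above the bench
- collar (a joint): Turn of the dark steel collar and screw under the knob, rad, clockwise from above positive. The knob takes it along at about 0.1 N m until the plunger presses the blade; then it stands still
- knob (a joint): Slip of the knob past the collar, rad, clockwise positive, 0 at the start. Near 0 while both turn together; once the plunger presses, the ratchet slips at about 0.22 N m and clicks every 0.52 rad (12 a turn), torque dropping between clicks. Nothing turns back when the knob is let go
- multimeter: Yellow multimeter lying flat, 180 x 88 x 40 mm, origin under its centre; leave alone
- tape: Roll of red tape lying flat, 84 mm across, 19 mm high, origin under its centre; leave alone
- battery: Black tool battery pack 115 x 75 x 59 mm, origin under its centre; leave alone
Things that resemble listed ones, but are neither listed nor needed, are in the scene too. What is shaped like the station but pink or purple is not meant. Several things have the shape of the blade; the one meant has the colours described above.

How it is judged:
By the outcome, as a careful person would: the job done as asked, in the order asked, and still so for the second after the job is handed in, with the robot touching nothing.
It also fails if it takes over 72 s, if anything falls off the work surface, if the arm or the gripper's body presses on something with over 40 N, if the wrist force passes 120 N, or if a joint passes its speed limit or range.

## Working session

There is one attempt and no reset: what is moved stays moved. The work goes in short steps, Python scripts to look and compute and a tool call to move; the robot and the scene stay as the last step left them, time stands still between calls to the robot, and variables do not carry over. Pictures are saved under pics/ and viewed, at most 10 in all, crops included, and the job is handed in when it is done.

Besides the shell and the picture viewer there is one more tool, called as name(argument=value, ...) on one line, values as JSON. send_rows: Moves the arm, as the interface text tells. Its arguments: {"type":"object","properties":{"plan":{"type":"array","items":{"type":"array","items":{"type":"number"}}},"force":{"type":"number"}},"required":["plan"]}

```bash
mkdir -p pics; ls
python3 - <<'E'
from workcell import *
import cv2,numpy as np
o=get_obs();print(o)
print(tip_extent)
for n in("top","side"):
    s=snapshot(n);cv2.imwrite(f"pics/{n}0.png",s["img"]);np.savez(f"{n}0.npz",**{k:np.array(v) for k,v in s.items()})
    print(n,s["mtx"],s["dist"],s["R"],s["t"])
E
```

```text
pics
{'clock': 0.0, 'joint_positions': array([ 1.08819066e+00,  2.59314976e-01,  1.53609107e+00,  1.88121355e-05,
        1.34801379e+00, -2.02771271e-01]), 'qd': array([ 0.00067562, -0.00031111, -0.00092279, -0.00137513, -0.00122751,
       -0.00053718]), 'joint_torque': array([ 1.36842973e-03, -4.37287474e+01, -2.84006131e+01,  7.19132577e-02,
        4.12952411e-02, -1.61266480e-04]), 'tcp_pos': array([0.15162127, 0.52815468, 0.24282956]), 'ee_rot': array([-3.15625107e-04,  1.39463128e-01,  9.90226843e-01, -8.57392106e-04]), 'ft_force': array([-0.5800616 ,  0.50448401, -0.61657245]), 'ft_torque': array([ 0.01669846,  0.00091172, -0.00897872]), 'grip_force': 0.0, 'width': 1.0021542524842457}
0.025
top [[393.50300772   0.         281.64148066]
 [  0.         393.50300772 211.37602614]
 [  0.           0.           1.        ]] [-0.0688376  0.         0.         0.         0.       ] [[-0.00459353 -0.99998845  0.00141591]
 [-0.99679393  0.00446574 -0.07988697]
 [ 0.07987972 -0.00177833 -0.99680292]] [-0.0082828   0.66018166  0.99274879]
side [[519.47135904   0.         283.59425247]
 [  0.         519.47135904 201.8213301 ]
 [  0.           0.           1.        ]] [-0.20364842  0.          0.          0.          0.        ] [[ 0.95624582 -0.29206888 -0.0170209 ]
 [-0.20841267 -0.63921226 -0.7402512 ]
 [ 0.20532437  0.71140948 -0.67211491]] [-0.62455779  0.21070451  1.35234878]
```

View pics/top0.png

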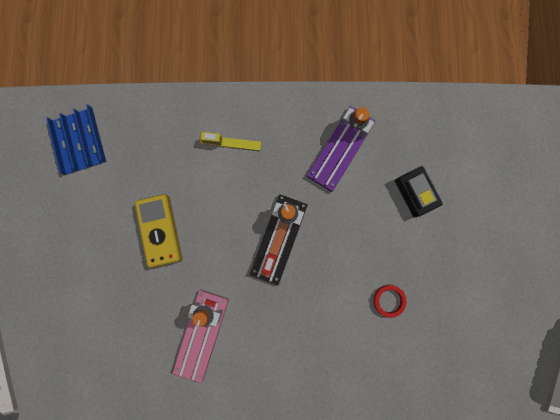

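View pics/side0.png

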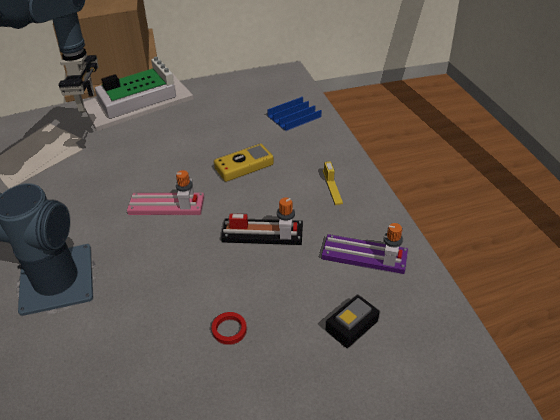

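The top view shows the black station mid-scene: knob about (288,212), red handle about (269,265), with the stop at the upper end. The side view agrees: knob (287,208), handle (238,221). Next I'll measure these.

```bash
cat > h.py <<'E'
import cv2,numpy as np
from workcell import *
from scipy.spatial.transform import Rotation as Ro
def cam(s,o=None):
    if "hand_eye" in s:
        q=o["ee_rot"];Rt=Ro.from_quat([q[1],q[2],q[3],q[0]]).as_matrix();H=np.array(s["hand_eye"])
        Rw=Rt@H[:3,:3];c=Rt@H[:3,3]+o["tcp_pos"];return Rw,c
    R=np.array(s["R"]);return R.T,-R.T@np.array(s["t"])
def cast(s,px,z,o=None):
    Rw,c=cam(s,o)
    p=cv2.undistortPoints(np.array(px,float).reshape(-1,1,2),np.array(s["mtx"]),np.array(s["dist"])).reshape(-1,2)
    d=np.c_[p,np.ones(len(p))]@Rw.T
    return c+d*((z-c[2])/d[:,2])[:,None]
def blobs(s,lo,hi,roi,amin=8):
    h=cv2.cvtColor(s["img"],cv2.COLOR_BGR2HSV);m=cv2.inRange(h,lo,hi)
    if lo[0]==0 and hi[0]<=5: m|=cv2.inRange(h,(175,lo[1],lo[2]),(180,255,255))
    k=np.zeros_like(m);x0,y0,x1,y1=roi;k[y0:y1,x0:x1]=m[y0:y1,x0:x1]
    cs=cv2.findContours(k,cv2.RETR_EXTERNAL,cv2.CHAIN_APPROX_NONE)[0]
    return k,sorted([c for c in cs if cv2.contourArea(c)>=amin],key=cv2.contourArea,reverse=True)
E
python3 - <<'E'
from h import *
s=dict(np.load("top0.npz"))
roi=(240,185,320,295)
for nm,lo,hi,z in (("red",(0,130,60),(5,255,255),.067),("orange",(6,170,120),(16,255,255),.127),("white",(0,0,150),(180,50,255),.028)):
    k,cs=blobs(s,lo,hi,roi)
    for c in cs[:6]:
        r=cv2.minAreaRect(c);print(nm,cv2.contourArea(c),np.round(r[0],1),np.round(r[1],1),round(r[2],1),cast(s,[r[0]],z)[0].round(4))
        b=cast(s,cv2.boxPoints(r),z)
        print("   ",b[:,:2].round(3).tolist())
# base: dark mask
g=cv2.cvtColor(s["img"],cv2.COLOR_BGR2GRAY)
v=dict(np.load("side0.npz"))
cv2.imwrite("pics/c0.png",np.hstack([cv2.resize(s["img"][185:295,240:320],None,fx=5,fy=5,interpolation=2),cv2.resize(v["img"][190:250,215:310],None,fx=4,fy=5)[:300].copy() if 0 else cv2.copyMakeBorder(cv2.resize(v["img"][190:250,215:310],None,fx=4,fy=4),0,310,0,0,0)]))
E
```

```text
red 161.0 [269.  263.7] [ 9.1 20.5] 20.6 [0.5278 0.0205 0.067 ]
    [[0.508, 0.04], [0.555, 0.022], [0.547, 0.001], [0.5, 0.019]]
orange 104.5 [287.5 211.5] [13. 13.] 90.0 [ 0.6517 -0.0248  0.127 ]
    [[0.667, -0.01], [0.667, -0.04], [0.636, -0.04], [0.637, -0.01]]
white 50.0 [268.6 263.7] [ 5.4 11.7] 18.4 [0.5257 0.0228 0.028 ]
    [[0.514, 0.034], [0.542, 0.025], [0.538, 0.011], [0.509, 0.021]]
white 43.5 [298.6 217.1] [ 5.4 12.4] 20.0 [ 0.645  -0.0551  0.028 ]
    [[0.632, -0.043], [0.662, -0.054], [0.658, -0.067], [0.628, -0.056]]
white 32.5 [279.2 254.9] [ 1.5 53.5] 20.1 [ 0.5481 -0.0045  0.028 ]
    [[0.485, 0.021], [0.613, -0.027], [0.612, -0.03], [0.484, 0.017]]
white 23.0 [275.9 206.6] [ 4.5 10.5] 39.8 [0.6725 0.0035 0.028 ]
    [[0.666, 0.017], [0.687, -0.001], [0.679, -0.01], [0.658, 0.008]]
white 14.0 [270.1 242.5] [ 1.5 25. ] 20.6 [0.5798 0.0187 0.028 ]
    [[0.55, 0.032], [0.611, 0.009], [0.609, 0.006], [0.549, 0.028]]
```

View pics/c0.png

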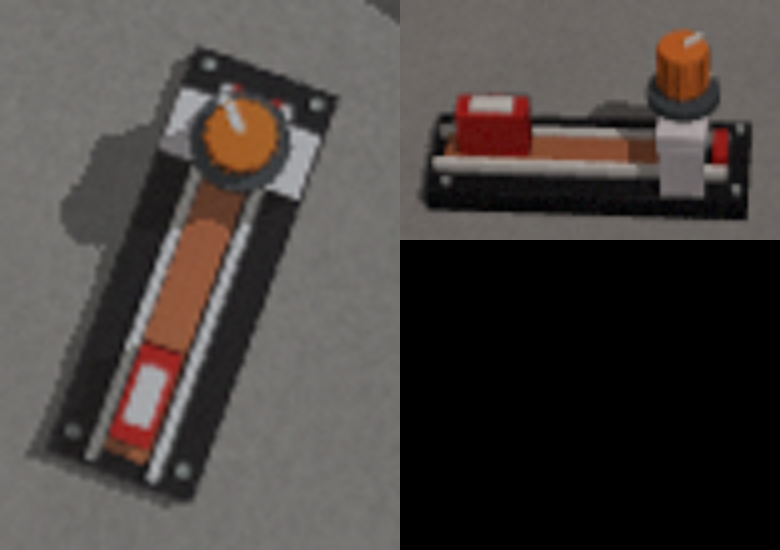

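The crop shows the station heading about -20.3°, the handle roughly 22 mm short of home, and the knob axis near (0.652,-0.025). I'll move above the handle and refine with the wrist camera.

```bash
cat >> h.py <<'E'
def rel(p,yaw_y,o=None,pc=None,qc=None):
    """row from current pose to tool-down pose with TCP p, tool y axis at yaw_y (deg)"""
    o=o or get_obs();q=o["ee_rot"];R0=Ro.from_quat([q[1],q[2],q[3],q[0]]).as_matrix()
    a=np.radians(yaw_y);y=np.array([np.cos(a),np.sin(a),0]);z=np.array([0,0,-1.]);x=np.cross(y,z)
    R1=np.c_[x,y,z]
    return np.r_[Ro.from_matrix(R0.T@R1).as_rotvec(degrees=True)/6,R0.T@(np.array(p)-o["tcp_pos"])*100].round(2)
E
python3 - <<'E'
from h import *
print(rel([.528,.0205,.20],69.7).tolist());s=snapshot("wrist");print(s["hand_eye"])
E
```

```text
[-0.02, -0.0, 0.71, -50.19, -38.4, 4.34]
[[ 3.89250022e-04 -9.58396599e-01 -2.85439673e-01  7.97711995e-02]
 [ 9.99999847e-01  2.60673901e-04  4.88442901e-04  9.97010195e-04]
 [-3.93715342e-04 -2.85439820e-01  9.58396554e-01 -1.40821587e-01]
 [ 0.00000000e+00  0.00000000e+00  0.00000000e+00  1.00000000e+00]]
```

send_rows(plan=[[0,0,0.7,-50.2,-38.4,4.3,-1],[0,0,0.7,-50.2,-38.4,4.3,-1],[0,0,0.7,-50.2,-38.4,4.3,-1],[0,0,0.7,-50.2,-38.4,4.3,-1],[0,0,0.7,-50.2,-38.4,4.3,-1],[0,0,0.7,-50.2,-38.4,4.3,-1],[0,0,0.7,-50.2,-38.4,4.3,-1],[0,0,0.7,-50.2,-38.4,4.3,-1],[0,0,0.7,-50.2,-38.4,4.3,-1],[0,0,0.7,-50.2,-38.4,4.3,-1],[0,0,0.7,-50.2,-38.4,4.3,-1],[0,0,0.7,-50.2,-38.4,4.3,-1],[0,0,0.7,-50.2,-38.4,4.3,-1],[0,0,0.7,-50.2,-38.4,4.3,-1],[0,0,0.7,-50.2,-38.4,4.3,-1],[0,0,0.7,-50.2,-38.4,4.3,-1],[0,0,0.7,-50.2,-38.4,4.3,-1],[0,0,0.7,-50.2,-38.4,4.3,-1]])

```text
clock: 1.95
tcp_pos: [0.5278, 0.022, 0.201]
ee_rot: [0.0, 0.175, 0.985, 0.0]
ft_force: [-0.4, 0.5, -0.1]
width: 1.001
grip_force: 0.0
```

Run:
```python
from h import *
o=get_obs();s=snapshot("wrist");cv2.imwrite("pics/w1.png",s["img"])
np.savez("w1.npz",**{k:np.array(v) for k,v in s.items()},tcp_pos=o["tcp_pos"],ee_rot=o["ee_rot"])
print(o["clock"],o["tcp_pos"],o["ee_rot"],o["ft_force"])
for nm,lo,hi,z in (("red",(0,130,40),(5,255,255),.067),("orange",(6,170,100),(16,255,255),.127)):
    k,cs=blobs(s,lo,hi,(0,0,560,420),100)
    for c in cs[:4]:
        r=cv2.minAreaRect(c);print(nm,cv2.contourArea(c),np.round(r[0],1),np.round(r[1],1),cv2.boundingRect(c),cast(s,[r[0]],z,o)[0].round(4),cast(s,cv2.boxPoints(r),z,o)[:,:2].round(4).tolist())
```

```text
1.95 [0.52782258 0.02200727 0.20096648] [1.60141886e-04 1.74819296e-01 9.84600521e-01 4.17980034e-05] [-0.4002861   0.47342246 -0.13830415]
red 1228.5 [281.  199.5] [59. 24.] (269, 170, 25, 60) [0.5231 0.0252 0.067 ] [[0.4948, 0.0245], [0.5019, 0.044], [0.553, 0.0259], [0.5455, 0.0053]]
red 818.5 [  9.5 203.5] [19. 61.] (0, 173, 20, 62) [ 0.4439 -0.2017  0.067 ] [[0.4657, -0.2261], [0.4178, -0.1937], [0.4234, -0.1785], [0.4716, -0.2101]]
red 489.0 [406.   31.5] [17. 34.] (389, 23, 35, 18) [0.431  0.1608 0.067 ] [[0.4208, 0.1501], [0.4298, 0.1743], [0.4412, 0.1717], [0.4322, 0.1472]]
orange 1316.5 [279.5 369. ] [38. 41.] (259, 350, 42, 39) [ 0.6425 -0.0199  0.127 ] [[0.6193, -0.0289], [0.6307, 0.002], [0.6667, -0.0105], [0.6549, -0.0427]]
```

View pics/w1.png

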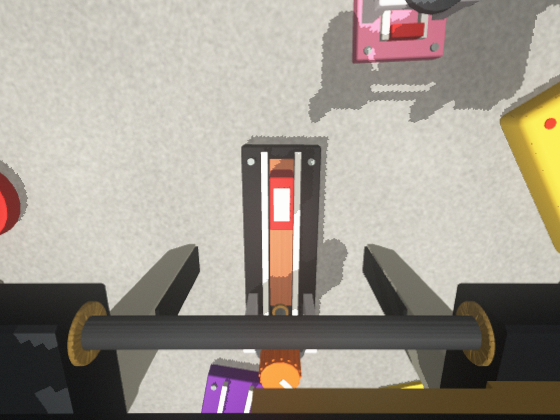

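The wrist view shows the handle centred (label about (282,205)) with its channel parallel to the image columns. Next, the label centre and wall edges for precise lateral offset and yaw.

Run:
```python
from h import *
s=dict(np.load("w1.npz"));o=s
k,cs=blobs(s,(0,0,170),(180,60,255),(255,150,305,320),60)
for c in cs[:5]:
    r=cv2.minAreaRect(c);x,y,w,h=cv2.boundingRect(c);z=.067 if w>12 else .028
    print(cv2.contourArea(c),(x,y,w,h),r[2],cast(s,[r[0]],z,o)[0].round(4))
    if z<.05:
        v=c.reshape(-1,2).astype(float);P=cast(s,v,z,o)[:,:2];l=cv2.fitLine(P.astype(np.float32),2,0,.01,.01).ravel();print("  yaw",np.degrees(np.arctan(l[1]/l[0])),l[2:])
t=dict(np.load("top0.npz"))
k,cs=blobs(t,(0,0,150),(180,50,255),(255,255,285,275),20)
print("label top",cast(t,[cv2.minAreaRect(cs[0])[0]],.067))
v=dict(np.load("side0.npz"))
k,cs=blobs(v,(6,150,90),(18,255,255),(270,190,305,225),20)
c=cs[0].reshape(-1,2);print("side orange",cv2.boundingRect(cs[0]))
x,y,w,h=cv2.boundingRect(cs[0]);print(cast(v,[[x+w/2,y+h/2]],.1095))
```

```text
844.5 (261, 152, 8, 163) 89.46949768066406 [ 0.5611 -0.0071  0.028 ]
  yaw -20.417747 [ 0.56319207 -0.0077759 ]
780.0 (292, 152, 9, 163) 0.7345210313796997 [0.5725 0.0239 0.028 ]
  yaw -20.312302 [0.57477385 0.02299448]
479.0 (274, 188, 16, 33) 90.0 [0.5272 0.0242 0.067 ]
label top [[0.52772495 0.02151391 0.067     ]]
side orange (279, 198, 13, 17)
[[ 0.65150294 -0.02920717  0.1095    ]]
```

send_rows(plan=[[0,0,0.03,0.1,0.07,4,-1],[0,0,0.03,0.1,0.07,8,-1],[0,0,0.03,0.1,0.07,11,-0.5],[0,0,0.03,0.1,0.07,13,-0.4],[0,0,0.03,0.1,0.07,14.3,-0.4],[0,0,0.03,0.1,0.07,14.3,-0.4],[0,0,0.03,0.1,0.07,14.3,-0.4],[0,0,0.03,0.1,0.07,14.3,1],[0,0,0.03,0.1,0.07,14.3,1],[0,0,0.03,0.1,0.07,14.3,1],[0,0,0.03,0.1,0.07,14.3,1],[0,0,0.03,0.1,0.07,14.3,1],[0,0,0.03,0.1,0.07,14.3,1],[0,0,0.03,0.1,0.07,14.3,1]], force=12)

```text
clock: 3.4
tcp_pos: [0.5276, 0.022, 0.0577]
ee_rot: [0.0, 0.177, 0.984, 0.0]
ft_force: [-0.4, 1.0, 1.2]
width: 0.235
grip_force: 12.0
```

Run:
```python
from h import *
o=get_obs();print({k:np.round(v,3) for k,v in o.items()})
k=np.array([.652,-.024]);u=np.array([np.cos(np.radians(-20.35)),np.sin(np.radians(-20.35))])
print((o["tcp_pos"][:2]-k)@u,(o["tcp_pos"][:2]-k)@[-u[1],u[0]])
```

```text
{'clock': np.float64(3.4), 'joint_positions': array([-0.17 ,  0.42 ,  1.815,  0.   ,  0.906, -1.384]), 'qd': array([ 0.001,  0.001, -0.001, -0.001,  0.002, -0.001]), 'joint_torque': array([-2.1700e-01, -4.4814e+01, -2.0813e+01, -5.5000e-02, -1.6000e-02,
        3.6000e-02]), 'tcp_pos': array([0.528, 0.022, 0.058]), 'ee_rot': array([0.   , 0.177, 0.984, 0.   ]), 'ft_force': array([-0.449,  0.961,  1.161]), 'ft_torque': array([ 0.043,  0.004, -0.013]), 'grip_force': np.float64(11.992), 'width': np.float64(0.235)}
-0.13260318073407434 -0.00012985510984701853
```

send_rows(plan=[[0,0,0,-0.4,0,0,1],[0,0,0,-0.8,0,0,1],[0,0,0,-1.2,0,0,1],[0,0,0,-1.5,0,0,1],[0,0,0,-1.7,0,0,1],[0,0,0,-1.8,0,0,1],[0,0,0,-1.8,0,0,1]])

```text
clock: 4.1
tcp_pos: [0.5447, 0.0156, 0.0577]
ee_rot: [-0.0, 0.177, 0.984, 0.0]
ft_force: [-2.3, 1.0, 4.8]
width: 0.235
grip_force: 12.0
```

send_rows(plan=[[0,0,0,-0.05,0,0,1],[0,0,0,-0.1,0,0,1],[0,0,0,-0.15,0,0,1],[0,0,0,-0.2,0,0,1],[0,0,0,-0.2,0,0,1]])

```text
clock: 4.6
tcp_pos: [0.5463, 0.0149, 0.0577]
ee_rot: [-0.0, 0.177, 0.984, 0.0]
ft_force: [-3.0, 2.2, 4.7]
width: 0.234
grip_force: 12.0
```

send_rows(plan=[[0,0,0,-0.05,0,0,1],[0,0,0,-0.1,0,0,1],[0,0,0,-0.1,0,0,1]])

```text
clock: 4.9
tcp_pos: [0.5472, 0.0146, 0.0577]
ee_rot: [-0.0, 0.177, 0.984, 0.0]
ft_force: [-3.8, 1.4, 5.8]
width: 0.24
grip_force: 12.0
```

send_rows(plan=[[0,0,0,-0.05,0,0,1],[0,0,0,-0.1,0,0,1],[0,0,0,-0.1,0,0,1]])

```text
clock: 5.2
tcp_pos: [0.5482, 0.0143, 0.0577]
ee_rot: [-0.0, 0.177, 0.984, 0.0]
ft_force: [-2.3, 1.1, 6.2]
width: 0.24
grip_force: 12.0
```

send_rows(plan=[[0,0,0,-0.05,0,0,1],[0,0,0,-0.1,0,0,1],[0,0,0,-0.1,0,0,1]])

```text
clock: 5.5
tcp_pos: [0.5491, 0.0139, 0.0577]
ee_rot: [-0.0, 0.177, 0.984, 0.0]
ft_force: [-2.9, 1.6, 4.4]
width: 0.238
grip_force: 12.0
```

send_rows(plan=[[0,0,0,-0.05,0,0,1],[0,0,0,-0.1,0,0,1],[0,0,0,-0.1,0,0,1]])

```text
clock: 5.8
tcp_pos: [0.5494, 0.0138, 0.0577]
ee_rot: [-0.001, 0.177, 0.984, 0.0]
ft_force: [-4.6, 1.6, 6.9]
width: 0.229
grip_force: 12.0
```

send_rows(plan=[[0,0,0,-0.05,0,0,1],[0,0,0,-0.1,0,0,1],[0,0,0,-0.1,0,0,1]])

```text
clock: 6.1
tcp_pos: [0.5494, 0.0138, 0.0577]
ee_rot: [-0.002, 0.177, 0.984, 0.0]
ft_force: [-7.5, 3.5, 8.7]
width: 0.239
grip_force: 12.0
```

Run:
```python
from h import *
v=snapshot("side");t=snapshot("top")
a=cv2.resize(v["img"][190:250,215:310],None,fx=6,fy=6,interpolation=2)
b=cv2.resize(t["img"][190:250,250:315],None,fx=3,fy=3,interpolation=2)
cv2.imwrite("pics/c1.png",np.hstack([a,cv2.copyMakeBorder(b,0,180,0,0,0)]))
```

```text
(no output)
```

View pics/c1.png

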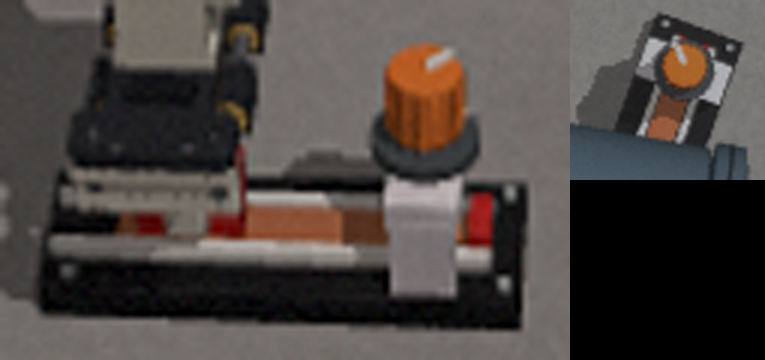

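The side view shows the copper reaching the red stop, and the TCP stalled at 0.5494 under about 8 N, so the blade is home. I'll release and rise.

send_rows(plan=[[0,0,0,0,0,0,-0.3],[0,0,0,0,0,0,-0.3],[0,0,0,0,0,0,-0.3],[0,0,0,0,0,-3,-0.3],[0,0,0,0,0,-7,-0.3],[0,0,0,0,0,-11,-0.3],[0,0,0,0,0,-13.2,-0.3],[0,0,0,0,0,-13.2,-0.3]])

```text
clock: 7.0
tcp_pos: [0.5536, 0.0127, 0.1935]
ee_rot: [0.004, 0.177, 0.984, -0.0]
ft_force: [-0.2, 0.6, 0.1]
width: 0.648
grip_force: 0.0
```

Run:
```python
from h import *
o=get_obs();print(o["tcp_pos"],rel([.6522,-.0246,.19],69.7).tolist(),o["joint_positions"],o["ft_torque"],o["joint_torque"][5])
s=snapshot("wrist");t=snapshot("top")
k,cs=blobs(s,(0,0,170),(180,60,255),(200,0,360,420),60)
for c in cs[:6]:
    r=cv2.minAreaRect(c);print(cv2.boundingRect(c),cast(s,[r[0]],.067,o)[0].round(4))
k,cs=blobs(t,(6,170,120),(16,255,255),(265,190,310,235));print(cv2.boundingRect(cs[0]),cast(t,[cv2.minAreaRect(cs[0])[0]],.127))
```

```text
[0.5536157  0.01268006 0.19345673] [0.01, 0.08, -0.02, -10.54, -0.06, 0.43] [-1.78501440e-01  2.99046264e-01  1.60728269e+00 -7.50694598e-05
  1.22706932e+00 -1.39300328e+00] [0.00889323 0.02008279 0.01843888] -0.00010895551213252475
(200, 0, 156, 316) [0.5131 0.0262 0.067 ]
(324, 108, 36, 141) [0.5481 0.0709 0.067 ]
(270, 350, 90, 38) [ 0.7284 -0.014   0.067 ]
(259, 122, 9, 172) [ 5.494e-01 -4.000e-04  6.700e-02]
(300, 270, 48, 46) [0.6523 0.0176 0.067 ]
(293, 122, 9, 172) [0.5595 0.0266 0.067 ]
(281, 205, 14, 14) [[ 0.65172559 -0.02476834  0.127     ]]
```

send_rows(plan=[[0,0.05,-1.4,-4,0,0.2,-0.3],[0,0.05,-2.8,-8,0,0.4,-0.3],[0,0.05,-4.2,-10.5,0,0.4,-0.3],[0,0.05,-5.6,-10.5,0,0.4,-0.3],[0,0.05,-7,-10.5,0,0.4,-0.3],[0,0.05,-8.4,-10.5,0,0.4,-0.3],[0,0.05,-9.8,-10.5,0,0.4,-0.3],[0,0.05,-11.2,-10.5,0,0.4,-0.3],[0,0.05,-12.6,-10.5,0,0.4,-0.3],[0,0.05,-14,-10.5,0,0.4,-0.3],[0,0.05,-14,-10.5,0,0.4,-0.3],[0,0.05,-14,-10.5,0,0.4,-0.3],[0,0.05,-14,-10.5,0,0.4,-0.3]])

```text
clock: 8.4
tcp_pos: [0.6491, -0.0234, 0.1846]
ee_rot: [-0.003, -0.526, 0.851, 0.001]
ft_force: [0.3, 0.6, 0.5]
width: 0.653
grip_force: 0.0
```

Run:
```python
from h import *
o=get_obs();print(o["tcp_pos"],rel([.6522,-.0246,.12],153.7).tolist(),o["joint_positions"])
s=snapshot("wrist");t=snapshot("side");cv2.imwrite("pics/w2.png",s["img"])
k,cs=blobs(s,(6,170,100),(18,255,255),(0,0,560,420),100)
for c in cs[:3]: print(cv2.boundingRect(c),cast(s,[cv2.minAreaRect(c)[0]],.127,o)[0].round(4))
```

```text
[ 0.64908486 -0.0233945   0.18458496] [0.05, -0.04, -0.05, -0.06, -0.36, 6.46] [-2.06044170e-01  4.79759476e-01  1.35524847e+00 -2.73474805e-03
  1.31219839e+00 -2.88299349e+00]
(252, 202, 51, 44) [ 0.6431 -0.033   0.127 ]
```

View pics/w2.png

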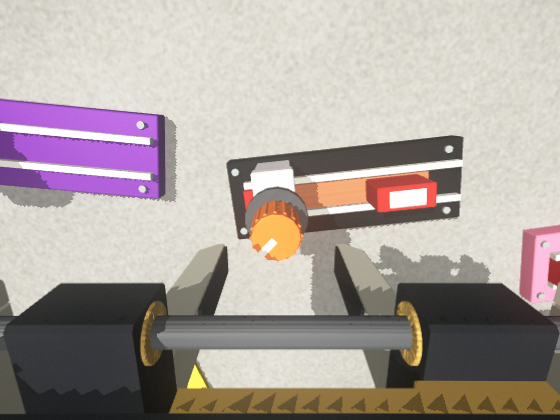

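The view shows the knob top at about (276,238), between the fingers (mid column 281), which agrees with the computed 3.6 mm shift. I'll descend and grip.

send_rows(plan=[[0.05,-0.04,0,0,-0.35,0,-0.3],[0.05,-0.04,0,0,-0.35,2,-0.3],[0.05,-0.04,0,0,-0.35,4,-0.3],[0.05,-0.04,0,0,-0.35,5.5,-0.3],[0.05,-0.04,0,0,-0.35,6.4,-0.3],[0.05,-0.04,0,0,-0.35,6.4,-0.3],[0.05,-0.04,0,0,-0.35,6.4,-0.3]])

```text
clock: 9.2
tcp_pos: [0.6527, -0.0252, 0.1222]
ee_rot: [0.001, -0.527, 0.85, -0.001]
ft_force: [0.2, -0.6, -0.0]
width: 0.648
grip_force: 0.0
```

Run:
```python
from h import *
o=get_obs();print(o["tcp_pos"],rel([.6522,-.0246,.12],153.7).tolist(),o["joint_positions"],o["ft_force"],o["ft_torque"])
```

```text
[ 0.65272417 -0.02520823  0.12219462] [-0.03, 0.01, -0.02, -0.03, 0.07, 0.22] [-2.09124228e-01  5.33521440e-01  1.42775488e+00  1.54117700e-04
  1.17730135e+00 -2.88953952e+00] [ 0.18182127 -0.627369   -0.01176381] [ 0.09669935  0.02014514 -0.00671982]
```

send_rows(plan=[[0,0,0,0,0.05,0.2,0],[0,0,0,0,0.05,0.2,1],[0,0,0,0,0.05,0.2,1],[0,0,0,0,0.05,0.2,1],[0,0,0,0,0.05,0.2,1],[0,0,0,0,0.05,0.2,1],[0,0,0,0,0.05,0.2,1]], force=28)

```text
clock: 9.9
tcp_pos: [0.6518, -0.0248, 0.12]
ee_rot: [0.001, -0.527, 0.85, -0.001]
ft_force: [-0.1, 1.4, 4.4]
width: 0.359
grip_force: 28.0
```

```bash
cat > st.py <<'E'
from h import *
o=get_obs();q=o["ee_rot"];R=Ro.from_quat([q[1],q[2],q[3],q[0]]).as_matrix()
print(o["clock"].round(2),o["tcp_pos"].round(4),"yaw",np.degrees(np.arctan2(R[1,1],R[0,1])).round(1),"F",o["ft_force"].round(1),"T",o["ft_torque"].round(3),"j6",o["joint_positions"][5].round(3),"tau6",o["joint_torque"][5].round(3),"w",o["width"].round(3),o["grip_force"])
E
python3 st.py
```

```text
Traceback (most recent call last):
  File "st.py", line 3, in <module>
    print(o["clock"].round(2),o["tcp_pos"].round(4),"yaw",np.degrees(np.arctan2(R[1,1],R[0,1])).round(1),"F",o["ft_force"].round(1),"T",o["ft_torque"].round(3),"j6",o["joint_positions"][5].round(3),"tau6",o["joint_torque"][5].round(3),"w",o["width"].round(3),o["grip_force"])
          ^^^^^^^^^^^^^^^^
AttributeError: 'float' object has no attribute 'round'
```

send_rows(plan=[[0,0,0.6,0,0,0,1],[0,0,1.2,0,0,0,1],[0,0,1.8,0,0,0,1],[0,0,2.4,0,0,0,1],[0,0,3,0,0,0,1]])

```text
clock: 10.4
tcp_pos: [0.6518, -0.0247, 0.12]
ee_rot: [0.001, -0.386, 0.922, -0.001]
ft_force: [-2.5, 0.3, 3.6]
width: 0.36
grip_force: 28.0
```

```bash
sed -i 's/o\["clock"\].round(2)/round(o["clock"],2)/; s/,o\["grip_force"\])/)/; s/o\["width"\].round(3)/round(o["width"],3)/' st.py; python3 st.py
```

```text
10.4 [ 0.6518 -0.0247  0.12  ] yaw 135.5 F [-2.5  0.3  3.6] T [0.294 0.451 0.038] j6 -2.573 tau6 -0.728 w 0.36
```

send_rows(plan=[[0,0,0.6,0,0,0,1],[0,0,1.2,0,0,0,1],[0,0,1.8,0,0,0,1],[0,0,2.4,0,0,0,1],[0,0,3,0,0,0,1]])

```text
clock: 10.9
tcp_pos: [0.6517, -0.0246, 0.12]
ee_rot: [0.001, -0.237, 0.971, -0.0]
ft_force: [-2.9, 1.0, 4.3]
width: 0.359
grip_force: 28.0
```

```bash
python3 st.py
```

```text
10.9 [ 0.6517 -0.0246  0.12  ] yaw 117.5 F [-2.9  1.   4.3] T [0.186 0.425 0.147] j6 -2.259 tau6 -0.728 w 0.359
```

send_rows(plan=[[0,0,0.6,0,0,0,1],[0,0,1.2,0,0,0,1],[0,0,1.8,0,0,0,1],[0,0,2.4,0,0,0,1],[0,0,3,0,0,0,1]])

```text
clock: 11.4
tcp_pos: [0.6517, -0.0246, 0.12]
ee_rot: [0.001, -0.082, 0.997, -0.0]
ft_force: [-2.9, 1.5, 5.4]
width: 0.361
grip_force: 28.0
```

```bash
python3 st.py
```

```text
11.4 [ 0.6517 -0.0246  0.12  ] yaw 99.5 F [-2.9  1.5  5.4] T [0.217 0.458 0.11 ] j6 -1.945 tau6 -0.728 w 0.361
```

send_rows(plan=[[0,0,0.6,0,0,0,1],[0,0,1.2,0,0,0,1],[0,0,1.8,0,0,0,1]])

```text
clock: 11.7
tcp_pos: [0.6516, -0.0245, 0.12]
ee_rot: [0.001, 0.012, 1.0, 0.0]
ft_force: [-2.5, 2.1, 5.1]
width: 0.358
grip_force: 28.0
```

```bash
python3 st.py;  python3 -c "
from h import *
s=snapshot('side');print(s['img'].shape);cv2.imwrite('pics/s3.png',cv2.resize(s['img'][180:250,230:330],None,fx=6,fy=6,interpolation=2))"
```

```text
11.7 [ 0.6516 -0.0245  0.12  ] yaw 88.7 F [-2.5  2.1  5.1] T [0.261 0.414 0.039] j6 -1.756 tau6 -0.728 w 0.358
(420, 560, 3)
```

View pics/s3.png

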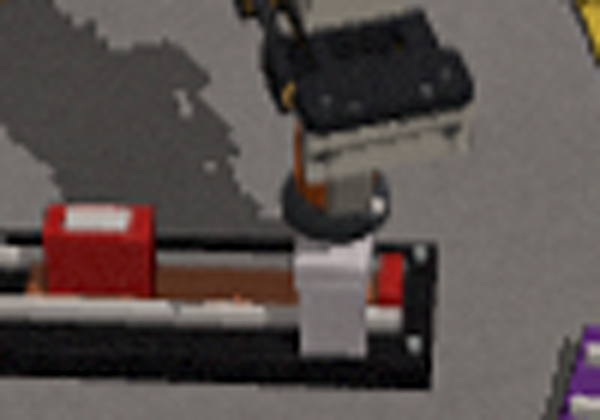

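The side view shows the white collar mark at crop (378,205), i.e. image about (293,214). The blade still sits at the stop. I'll track the mark's angle along the projected rim.

```bash
cat >> st.py <<'E'
s=snapshot("side");Rw,c=cam(s);az=np.degrees(np.arctan2(c[1]+.0246,c[0]-.652))
A=np.radians(az+np.arange(-85,86,1.))
g=s["img"].astype(np.float32).min(2);B=0
for z in (.081,.0835,.086):
    P=np.c_[.652+.025*np.cos(A),-.0246+.025*np.sin(A),0*A+z]
    px=cv2.projectPoints(P,cv2.Rodrigues(np.array(s["R"]))[0],np.array(s["t"]),np.array(s["mtx"]),np.array(s["dist"]))[0].astype(np.float32).reshape(-1,1,2)
    B=B+cv2.remap(g,px[...,0],px[...,1],1).ravel()/3
i=B[5:-5].argmax()+5;w=np.clip(B-B[i]*.8,0,None);w[abs(np.arange(len(B))-i)>15]=0
print("az",az.round(1),"mark",np.degrees((w*A).sum()/w.sum()).round(1),"peak",B[i].round(0),"med",np.median(B).round(0), "prof",B[::10].round(0).tolist())
E
python3 st.py
```

```text
11.75 [ 0.6517 -0.0245  0.12  ] yaw 88.5 F [-2.7  0.7  5.7] T [ 0.267  0.471 -0.011] j6 -1.753 tau6 -0.24 w 0.362
az -106.3 mark -27.4 peak 82.0 med 32.0 prof [84.0, 76.0, 39.0, 32.0, 29.0, 31.0, 31.0, 30.0, 30.0, 30.0, 28.0, 30.0, 34.0, 43.0, 57.0, 72.0, 75.0, 84.0]
```

send_rows(plan=[[0,0,0.6,0,0,0,1],[0,0,1.2,0,0,0,1],[0,0,1.8,0,0,0,1]])

```text
clock: 12.1
tcp_pos: [0.6517, -0.0244, 0.12]
ee_rot: [0.001, 0.105, 0.994, 0.0]
ft_force: [-2.7, 2.5, 5.7]
width: 0.356
grip_force: 28.0
```

```bash
python3 st.py
```

```text
12.1 [ 0.6517 -0.0244  0.12  ] yaw 78.0 F [-2.7  2.5  5.7] T [0.348 0.523 0.092] j6 -1.57 tau6 -0.729 w 0.356
az -106.3 mark -186.7 peak 76.0 med 45.0 prof [81.0, 69.0, 36.0, 32.0, 31.0, 28.0, 30.0, 29.0, 35.0, 45.0, 44.0, 48.0, 47.0, 56.0, 63.0, 59.0, 61.0, 79.0]
```

send_rows(plan=[[0,0,0.6,0,0,0,1],[0,0,1.2,0,0,0,1],[0,0,1.8,0,0,0,1]])

```text
clock: 12.45
tcp_pos: [0.6517, -0.0244, 0.12]
ee_rot: [0.001, 0.198, 0.98, 0.0]
ft_force: [-2.7, 2.8, 5.3]
width: 0.362
grip_force: 28.0
```

```bash
python3 st.py
```

```text
12.45 [ 0.6517 -0.0244  0.12  ] yaw 67.2 F [-2.7  2.8  5.3] T [0.391 0.516 0.144] j6 -1.381 tau6 -0.729 w 0.362
az -106.3 mark -186.3 peak 83.0 med 45.0 prof [85.0, 77.0, 39.0, 29.0, 29.0, 36.0, 30.0, 37.0, 45.0, 44.0, 44.0, 49.0, 62.0, 59.0, 46.0, 49.0, 60.0, 79.0]
```

```bash
sed -i 's/(.081,.0835,.086)/(.078,.080,.082,.084,.086)/; s/B=B+cv2.remap(\(.*\)).ravel()\/3/B=np.maximum(B,cv2.remap(\1).ravel())/; s/B\[5:-5\].argmax()+5/B[25:-25].argmax()+25/; s/B\[::10\]/B[20:-20:5]/' st.py; python3 st.py
```

```text
12.5 [ 0.6517 -0.0244  0.12  ] yaw 67.0 F [-3.6  2.7  5.2] T [ 0.368  0.523 -0.046] j6 -1.378 tau6 -0.131 w 0.36
az -106.3 mark -123.8 peak 133.0 med 92.0 prof [54.0, 51.0, 51.0, 53.0, 64.0, 95.0, 118.0, 104.0, 117.0, 133.0, 124.0, 125.0, 111.0, 103.0, 101.0, 96.0, 105.0, 114.0, 112.0, 112.0, 120.0, 93.0, 82.0, 74.0, 72.0, 73.0, 76.0]
```

send_rows(plan=[[0,0,0.6,0,0,0,1],[0,0,1.2,0,0,0,1],[0,0,1.8,0,0,0,1]])

```text
clock: 12.85
tcp_pos: [0.6517, -0.0243, 0.12]
ee_rot: [0.001, 0.289, 0.957, 0.0]
ft_force: [-2.9, 2.7, 5.5]
width: 0.361
grip_force: 28.0
```

```bash
python3 st.py
```

```text
12.85 [ 0.6517 -0.0243  0.12  ] yaw 56.4 F [-2.9  2.7  5.5] T [0.407 0.54  0.14 ] j6 -1.193 tau6 -0.686 w 0.361
az -106.3 mark -124.0 peak 132.0 med 83.0 prof [57.0, 55.0, 55.0, 52.0, 59.0, 95.0, 119.0, 104.0, 118.0, 132.0, 118.0, 126.0, 113.0, 104.0, 101.0, 95.0, 106.0, 113.0, 110.0, 112.0, 119.0, 91.0, 67.0, 73.0, 74.0, 75.0, 76.0]
```

send_rows(plan=[[0,0,0.6,0,0,0,1],[0,0,1.2,0,0,0,1],[0,0,1.8,0,0,0,1]])

```text
clock: 13.2
tcp_pos: [0.6517, -0.0243, 0.12]
ee_rot: [0.001, 0.378, 0.926, 0.001]
ft_force: [-1.8, 2.1, 5.8]
width: 0.365
grip_force: 28.0
```

```bash
python3 st.py
```

```text
13.2 [ 0.6517 -0.0243  0.12  ] yaw 45.6 F [-1.8  2.1  5.8] T [0.38  0.537 0.215] j6 -1.004 tau6 -0.619 w 0.365
az -106.3 mark -89.6 peak 143.0 med 81.0 prof [56.0, 54.0, 55.0, 55.0, 62.0, 93.0, 117.0, 104.0, 117.0, 133.0, 122.0, 109.0, 105.0, 104.0, 102.0, 98.0, 138.0, 124.0, 109.0, 111.0, 119.0, 92.0, 71.0, 74.0, 73.0, 76.0, 76.0]
```

```bash
python3 - <<'E'
L=open('st.py').read().split('s=snapshot')[0]
L+='''s=snapshot("side");g=s["img"].min(2)
r=g[206:224,274:300]
print(r[8:15].tolist() if 0 else "", "rows/cols >80:")
for j in range(206,224): print(j,' '.join(f"{v:3d}" for v in g[j,276:298]))
'''
open('st2.py','w').write(L)
E
python3 st2.py
```

```text
13.25 [ 0.6517 -0.0243  0.12  ] yaw 45.4 F [-2.8  2.4  6.2] T [0.329 0.537 0.059] j6 -1.001 tau6 -0.026 w 0.358
 rows/cols >80:
206  73  67  50  47  85 102  97  97  98  63  28  25  25  19  18  24  56 110 109 107 105 105
207  68  71  74  81  86 100  86  92  97  62  28  16  26  22  26  24  65 108 111 108 104 104
208  69  80  84  87  87  98 104  95  97  58  32  20  22  24  26  30  45  94 110 108 106 107
209 101  88  88  85  82 106 102  86  96  63  29  15  22  29  23  27  30  66 101 104 106 109
210 109  90  84  83  81  85  89  89  99  61  28  24  28  23  23  23  54  54  86 108 107 107
211  96  78  78  79  81  77  85  94  99  63  26  19  27  18  27  17  62  56  67 106 107 107
212  87  68  80  83  82  79  79  90  99  59  24  18  25  18  31  42  58  57  61 107 109 107
213  87  61  82  83  82  82  80  94  97  62  28  17  23  22  42  54  55  55  54 107 110 106
214  73  40  55  59  75  83  82 102  98  61  24  13  26  75  58  51  58  57  40 110 112 109
215  69  20  27  33  52  52  55  93  89  69  53  98 150 161  73  54  55  48  41 106 109 110
216  66  40  20  29  32  28  34  56  69  60  54  78 155 179 114  60  51  33  77 106 110 109
217  67  61  35  25  24  34  51  47  59  58  58  53 111 140 101  53  37  63 102 109 111 109
218  66  68  64  42  23  27  41  41  43  49  50  39  57  66  53  35  60  97 110 107 110 111
219  49  51  43  89 118  48  30  23  27  33  35  34  27  29  88 134 102 112 114 109 109 110
220  20  16  12 107 164 149 148 118 119  88  86  85 148 150 163 163  77  64  62  66  72  70
221   0   0   0 146 172 170 173 159 162 157 158 156 174 175 180 154  50  10  10   9  17  24
222  70  71  63 160 172 165 166 169 171 171 174 173 169 174 180 144  59  51  26  18  19  12
223  96  96  73 172 173 170 169 167 172 170 174 173 171 174 180 143  97  66  30  24  28  51
```

The collar mark is clear at column ~288.6, row 216. I'll track its centroid from here.

```bash
python3 - <<'E'
L=open('st2.py').read().split('r=g[')[0]
L+='''r=np.clip(g[212:219,277:295].astype(float)-85,0,None)*(s["img"].ptp(2)[212:219,277:295]<45) if hasattr(g,"ptp") else np.clip(g[212:219,277:295].astype(float)-85,0,None)
r[:3,:8]=0
c=277+(r.sum(0)*np.arange(18)).sum()/max(r.sum(),1);print("mark col",round(c,2),"mass",r.sum(),"ang",np.degrees(np.arcsin(np.clip((c-285.7)/9.3,-1,1))).round(1))
'''
open('st.py','w').write(L)
E
python3 st.py
```

```text
13.3 [ 0.6517 -0.0243  0.12  ] yaw 45.6 F [-2.1  2.8  5.1] T [0.37  0.514 0.049] j6 -1.005 tau6 0.557 w 0.359
mark col 289.07 mass 508.0 ang 21.3
```

send_rows(plan=[[0,0,0.6,0,0,0,1],[0,0,1.2,0,0,0,1],[0,0,1.8,0,0,0,1]])

```text
clock: 13.65
tcp_pos: [0.6517, -0.0243, 0.12]
ee_rot: [0.001, 0.463, 0.886, 0.001]
ft_force: [-2.5, 2.9, 5.0]
width: 0.359
grip_force: 28.0
```

```bash
python3 st.py
```

```text
13.65 [ 0.6517 -0.0243  0.12  ] yaw 34.8 F [-2.5  2.9  5. ] T [0.39  0.499 0.162] j6 -0.816 tau6 -0.678 w 0.359
mark col 288.8 mass 556.0 ang 19.5
```

send_rows(plan=[[0,0,0.6,0,0,0,1],[0,0,1.2,0,0,0,1],[0,0,1.8,0,0,0,1]])

```text
clock: 14.0
tcp_pos: [0.6518, -0.0242, 0.12]
ee_rot: [0.001, 0.545, 0.838, 0.001]
ft_force: [-2.4, 3.5, 5.7]
width: 0.355
grip_force: 28.0
```

```bash
python3 st.py
```

```text
14.0 [ 0.6518 -0.0242  0.12  ] yaw 24.0 F [-2.4  3.5  5.7] T [0.416 0.482 0.066] j6 -0.627 tau6 -0.793 w 0.355
mark col 288.95 mass 547.0 ang 20.5
```

The mark is now stationary, so the ratchet is slipping. I'll compare with the earlier crop at yaw 88.7 to estimate how far it has slipped.

Run:
```python
from h import *
s=snapshot("side");Rw,c=cam(s)
A=np.radians(-106.3+np.arange(-95,96,1.))
P=np.c_[.652+.025*np.cos(A),-.0246+.025*np.sin(A),0*A+.0835]
px=cv2.projectPoints(P,cv2.Rodrigues(np.array(s["R"]))[0],np.array(s["t"]),np.array(s["mtx"]),np.array(s["dist"]))[0].reshape(-1,2)
print("extents",px[:,0].min(),px[:,0].max())
for a in range(0,91,10): print(a,px[95+a].round(2),end=' ')
old=cv2.resize(cv2.imread("pics/s3.png"),(100,70),interpolation=cv2.INTER_AREA).min(2)
new=s["img"].min(2)[180:250,230:330]
for n,g in(("old",old),("new",new)):
    print();print(n)
    for j in range(208,222): print(j,' '.join(f"{v:3d}" for v in g[j-180,282-230:299-230]))
```

```text
extents 276.12434960883 294.5079744443926
0 [285.45 218.78] 10 [287.06 218.65] 20 [288.62 218.33] 30 [290.08 217.82] 40 [291.38 217.15] 50 [292.5  216.33] 60 [293.39 215.4 ] 70 [294.03 214.38] 80 [294.41 213.3 ] 90 [294.5 212.2] 
old
208 114 111 101 107 111 109 107 103  98  95  73  91 107 107 107 109 107
209 113 107  90  90  97  91  86  83  80  79  45  65  95 107 107 107 108
210  71  65  58  67  76  73  71  72  74  72  46  56  86 105 106 105 108
211  21  14  38  57  70  71  71  69  72  72  52  52  72 105 108 105 108
212   8  13  38  60  71  72  73  72  73  73  74  58  57 102 109 106 109
213   9  14  37  60  74  73  73  73  71  75 138 127  73 101 108 107 108
214  25  22  38  60  73  72  73  74  69  72 148 147  74 102 110 108 108
215  34  30  41  59  62  61  57  54  58  64  97  93  58 101 110 108 106
216  34  36  39  44  44  41  42  32  39  42  46  37  74 105 107 110 109
217  33  35  35  35  32  35  36  34  29  22  36  60 100 109 109 110 107
218  26  26  28  29  30  29  29  23  22  35  63  97 110 111 108 109 109
219  29  24  27  26  23  25  21  24  56 121 104 109 110 107 107 105 107
22
[... 454 characters left out ...]
  23  15  25  25  26  38  58  55  58 108 109 105 109
213  87  31  19  23  19  17  27  23  33  54  58  60  52 106 110 109 108
214  92  32  16  21  17  20  26  46  53  53  56  54  41 111 111 108 108
215  69  53  32  56  53 101 151 112  59  56  59  47  43 109 110 111 106
216  55  56  47  55  57  84 177 168 114  66  51  37  80 108 108 110 107
217  56  60  58  61  57  54 133 141 103  52  36  59 103 110 109 110 108
218  38  39  37  49  51  42  65  72  56  33  63 102 108 109 110 108 112
219  28  28  24  35  38  32  29  30  87 134 101 113 110 113 111 108 111
220 149 118 120  86  86  81 148 149 163 161  78  66  67  65  73  70  69
221 169 160 163 158 159 155 174 177 180 155  53  16   9  10  25  19  37
```

The mark moved about 32° while the tool turned 64.7°. So the slip began near yaw 56, and about one click has passed. The target is yaw about -22, or 2.6 clicks. I'll sample the torque on the way.

send_rows(plan=[[0,0,0.5,0,0,0,1],[0,0,1,0,0,0,1]])

```text
clock: 14.3
tcp_pos: [0.6518, -0.0242, 0.12]
ee_rot: [0.001, 0.588, 0.809, 0.001]
ft_force: [-1.9, 3.3, 5.0]
width: 0.359
grip_force: 28.0
```

```bash
python3 st.py
```

```text
14.3 [ 0.6518 -0.0242  0.12  ] yaw 18.0 F [-1.9  3.3  5. ] T [0.46  0.525 0.157] j6 -0.523 tau6 -0.57 w 0.359
mark col 289.12 mass 491.0 ang 21.6
```

send_rows(plan=[[0,0,0.5,0,0,0,1],[0,0,1,0,0,0,1]])

```text
clock: 14.55
tcp_pos: [0.6519, -0.0241, 0.12]
ee_rot: [0.001, 0.629, 0.777, 0.001]
ft_force: [-2.5, 2.9, 4.7]
width: 0.363
grip_force: 28.0
```

```bash
python3 st.py
```

```text
14.55 [ 0.6519 -0.0241  0.12  ] yaw 12.0 F [-2.5  2.9  4.7] T [0.44  0.507 0.217] j6 -0.418 tau6 -0.492 w 0.363
mark col 289.18 mass 493.0 ang 22.0
```

send_rows(plan=[[0,0,0.5,0,0,0,1],[0,0,1,0,0,0,1]])

```text
clock: 14.8
tcp_pos: [0.6519, -0.0241, 0.12]
ee_rot: [0.001, 0.669, 0.743, 0.001]
ft_force: [-2.0, 3.0, 5.1]
width: 0.362
grip_force: 28.0
```

```bash
python3 st.py
```

```text
14.8 [ 0.6519 -0.0241  0.12  ] yaw 6.0 F [-2.   3.   5.1] T [0.425 0.433 0.179] j6 -0.314 tau6 -0.541 w 0.362
mark col 288.96 mass 530.0 ang 20.5
```

send_rows(plan=[[0,0,0.5,0,0,0,1],[0,0,1,0,0,0,1]])

```text
clock: 15.05
tcp_pos: [0.6519, -0.0241, 0.12]
ee_rot: [0.001, 0.707, 0.707, 0.001]
ft_force: [-1.9, 3.4, 6.0]
width: 0.361
grip_force: 28.0
```

```bash
python3 st.py
```

```text
15.05 [ 0.6519 -0.0241  0.12  ] yaw -0.0 F [-1.9  3.4  6. ] T [0.431 0.439 0.083] j6 -0.209 tau6 -0.664 w 0.361
mark col 288.93 mass 532.0 ang 20.3
```

send_rows(plan=[[0,0,0.5,0,0,0,1],[0,0,1,0,0,0,1]])

```text
clock: 15.3
tcp_pos: [0.652, -0.0241, 0.12]
ee_rot: [0.001, 0.743, 0.669, 0.001]
ft_force: [-1.1, 3.4, 4.3]
width: 0.363
grip_force: 28.0
```

```bash
python3 st.py
```

```text
15.3 [ 0.652  -0.0241  0.12  ] yaw -6.0 F [-1.1  3.4  4.3] T [0.51  0.491 0.003] j6 -0.104 tau6 -0.682 w 0.363
mark col 289.13 mass 502.0 ang 21.7
```

send_rows(plan=[[0,0,0.5,0,0,0,1],[0,0,1,0,0,0,1]])

```text
clock: 15.55
tcp_pos: [0.652, -0.0241, 0.12]
ee_rot: [0.001, 0.777, 0.629, 0.001]
ft_force: [-1.9, 3.6, 5.1]
width: 0.363
grip_force: 28.0
```

```bash
python3 st.py
```

```text
15.55 [ 0.652  -0.0241  0.12  ] yaw -12.0 F [-1.9  3.6  5.1] T [0.457 0.509 0.149] j6 0.001 tau6 -0.57 w 0.363
mark col 289.19 mass 494.0 ang 22.1
```

The torque repeats every 30°, with peaks at yaw 42 and 12 and valleys at 24 and -6, and the collar is static. I'll go 10° further and then let go.

send_rows(plan=[[0,0,0.6,0,0,0,1],[0,0,1.2,0,0,0,1],[0,0,1.6,0,0,0,1],[0,0,1.6,0,0,0,1]])

```text
clock: 16.0
tcp_pos: [0.6521, -0.0241, 0.12]
ee_rot: [0.001, 0.827, 0.563, 0.001]
ft_force: [-1.8, 3.8, 5.7]
width: 0.361
grip_force: 28.0
```

```bash
python3 st.py
```

```text
16.0 [ 0.6521 -0.0241  0.12  ] yaw -21.5 F [-1.8  3.8  5.7] T [0.572 0.442 0.022] j6 0.167 tau6 0.404 w 0.361
mark col 289.18 mass 494.0 ang 22.0
```

send_rows(plan=[[0,0,0,0,0,0,-0.3],[0,0,0,0,0,0,-0.3],[0,0,0,0,0,0,-0.3],[0,0,0,0,0,0,-0.3],[0,0,0,0,0,-2,-0.3],[0,0,0,0,0,-5,-0.3],[0,0,0,0,0,-9,-0.3],[0,0,0,0,0,-13,-0.3],[0,0,0,0,0,-13,-0.3],[0,0,0,0,0,-13,-0.3]])

```text
clock: 17.05
tcp_pos: [0.6521, -0.025, 0.2508]
ee_rot: [0.002, 0.827, 0.562, 0.002]
ft_force: [0.8, 0.7, -0.3]
width: 0.651
grip_force: 0.0
```

```bash
python3 st.py
python3 - <<'E'
from h import *
v=snapshot("side");t=snapshot("top")
a=cv2.resize(v["img"][190:250,215:310],None,fx=6,fy=6,interpolation=2)
b=cv2.resize(t["img"][190:290,245:310],None,fx=3,fy=3,interpolation=2)
cv2.imwrite("pics/c4.png",np.hstack([a,cv2.copyMakeBorder(b,0,60,0,0,0)]))
k,cs=blobs(t,(0,0,150),(180,50,255),(255,245,285,275),20)
for c in cs:print("label top",cast(t,[cv2.minAreaRect(c)[0]],.067))
E
```

```text
17.05 [ 0.6521 -0.025   0.2508] yaw -21.6 F [ 0.8  0.7 -0.3] T [-0.096  0.049 -0.03 ] j6 0.168 tau6 0.0 w 0.651
mark col 289.35 mass 452.0 ang 23.1
label top [[0.54486837 0.01407209 0.067     ]]
```

View pics/c4.png

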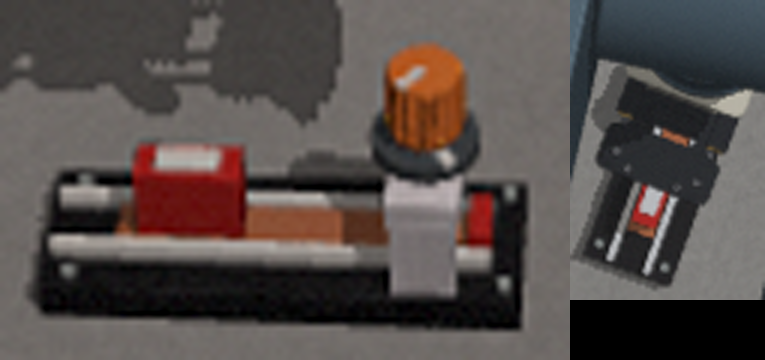

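The final view shows the copper blade against the red stop, the knob turned, and the collar mark unmoved at crop (445,157). The gripper is clear of everything.

```bash
python3 -c "
from workcell import *
print(hand_in())"
```

```text
the job is handed in; nothing more can be done
None
```

The blade is fully home against the red stop, and the knob is tightened to about two and a half ratchet clicks past slip (my estimate from torque and the collar mark). The job was handed in at about 17 s on the robot's clock; it returned no verdict.

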